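# Set up the stall's preserve display

## Task

Set up the display at the preserves stall: on the middle of the round wooden riser build an upright tower of the three full jars, the large one at the bottom, the medium one on it and the small one on top, each centred on the one below, and stand the flat tin, lid up, in the middle of the square riser. Keep the goods upright as you carry them, leave the empty glass and the oil bottle where they are, and let go of everything.

Things in the scene. Friction and masses are not known exactly. Their poses are not given: they have to be found in the camera images.
- large_jar_mid (a point): The large jar: closed straight-sided glass jar, brown contents, paper band, flat plain dark-grey metal lid on top (lid 4 mm narrower than the body); body diameter 66 mm, height over the lid 72 mm, about 0.3 kg, loose, upright. The point is its centre, 36 mm above its underside; z up its axis.
- medium_jar_mid (a point): The medium jar: closed straight-sided glass jar, brown contents, paper band, flat plain dark-grey metal lid on top (lid 4 mm narrower than the body); body diameter 54 mm, height over the lid 58 mm, about 0.2 kg, loose, upright. The point is its centre, 29 mm above its underside; z up its axis.
- small_jar_mid (a point): The small jar: closed straight-sided glass jar, brown contents, paper band, flat plain dark-grey metal lid on top (lid 4 mm narrower than the body); body diameter 44 mm, height over the lid 44 mm, about 0.1 kg, loose, upright. The point is its centre, 22 mm above its underside; z up its axis.
- flat_tin_mid (a point): The flat tin: closed bare-metal tin, flat and round, diameter 62 mm, height 34 mm, about 0.15 kg, loose, upright. The point is its centre, 17 mm above its underside; z up its axis.
- round_riser: Round wooden display riser: flat disc of diameter 110 mm, 20 mm high, fixed to the table. Origin at the centre of its underside, on the table; z up.
- square_riser: Square wooden display riser: flat block 100 x 100 mm, 20 mm high, fixed to the table. Origin at the centre of its underside, on the table; x and y along its sides, z up.
- empty_jar: Bystander: open, empty clear glass, rim diameter 64 mm, height 75 mm, loose, standing among the goods. Origin at the centre of its underside.
- oil_bottle: Bystander: amber oil bottle with a red cap, diameter 60 mm, height 150 mm, loose, upright. Origin at the centre of its underside.

How it is judged (in metres and radians):
At the end, for the whole second after the job is handed in: Large jar within 12 mm of the round riser's middle, medium jar on it and small jar on that, each centred within 10 mm on the one below; flat tin within 12 mm of the square riser's middle. All at their resting height within 6 mm, upright within 0.1 rad, slower than 20 mm/s (horizontal distance between large_jar_mid and round_riser below 0.012 m and z of large_jar_mid in the frame of round_riser between 0.05 and 0.062 m and angle between each of large_jar_mid, medium_jar_mid, small_jar_mid, flat_tin_mid's own z axis and vertical below 0.1 rad and linear speed of each of large_jar, medium_jar, small_jar, flat_tin below 0.02 m/s and horizontal distance between medium_jar_mid and large_jar_mid below 0.01 m and z of medium_jar_mid in the frame of round_riser between 0.115 and 0.127 m and horizontal distance between small_jar_mid and medium_jar_mid below 0.01 m and z of small_jar_mid in the frame of round_riser between 0.166 and 0.178 m and horizontal distance between flat_tin_mid and square_riser below 0.012 m and z of flat_tin_mid in the frame of square_riser between 0.031 and 0.043 m); the robot touches nothing.
It fails at once if the empty glass is pushed more than 25 mm or tipped (distance of empty_jar from where it was at the start of the episode above 0.025 m or angle between empty_jar's own z axis and vertical above 0.5 rad).
It fails at once if the oil bottle is pushed more than 25 mm or tipped (distance of oil_bottle from where it was at the start of the episode above 0.025 m or angle between oil_bottle's own z axis and vertical above 0.5 rad).
It fails at once if a jar or the tin tips over (more than 40 degrees) (angle between any of large_jar_mid, medium_jar_mid, small_jar_mid, flat_tin_mid's own z axis and vertical above 0.7 rad).
It also fails if it takes over 106 s, if anything falls off the work surface, if the arm or the gripper's body presses on something with over 40 N, if the wrist force passes 120 N, or if a joint passes its speed limit or range.

## Robot

A 7-joint arm with a two-finger parallel gripper is mounted at the origin on the work surface. World frame = base frame: x ahead of the robot, y to its left, z up, the work surface at z = 0. Lengths are in mm, angles in rad, forces in N, time in s.
With the tool pointing down it reaches from about 400 to 850 mm from the base axis. Payload 4.5 kg.
Tool frame: the origin (TCP) lies at the very end of the fingers, on their centre line; the grasp point (between the pads) lies 19 mm behind it (arm.grip_depth is the distance from the TCP to the grasp point, in mm); z points along the fingers, y is the line along which they close (so a half turn about z gives the same grasp; the last joint's range is limited). The gripper opens to 85 mm and grips with 20 to 120 N. Pads are 22 mm wide; open, the fingers measure 114 mm over their backs; the gripper's body (76 mm by 85 mm) begins 54 mm behind the grasp point. The pads swing forward as they close: fully open they stand 13 mm farther back than shut.
Start: joints at [1.246, 0.689, -0.195, 1.565, 0.157, 0.902, -0.215], TCP at [219.499, -585.213, 231.317] pointing down, gripper open.
Joint ranges: [-3.01, 3.01], [-0.46, 2.08], [-1.47, 1.51], [0.13, 2.56], [-1, 4.14], [0.04, 2.09], [-2.66, 2.66]. Speed limits (rad/s): [2.57, 2.57, 3.14, 3.14, 3.14, 3.14, 3.14].

## Interface

Orientations are given as a unit quaternion [x, y, z, w].
In Python, from plant import telemetry, camera, job, find_in, cut_out, arm gives the robot as it stands.
- The arm moves only by the tool send_rows, never from a script. Its argument "deltas" is a list of rows, each a list of 3 entries, a list of its own where there are three numbers: the finger opening in m, from 0 to 0.0854, then the shift along the world's x, y, z in m, then the turn about the world's z in degrees. A call has exactly 5 rows; each row shifts and turns the commanded pose from where the row before left it; what a row does not reach is not made up. A row lasts 1/10 s, in which the tool goes at most 50 mm and 8.59 degrees, less where a joint would pass 70% of its speed; a pose out of reach is approached as far as the arm can. A call is refused whole if a number of a shift passes 0.05 or a number of a turn 8.59, either way. A call with a gripper value outside its range is refused whole. The fingers move at their own pace and stop on an object; "newtons" is the grip in N (left out, the last holds). Time passes only in rows, so rows that do not move let the fingers close, or fill a call up. It gives the time, the measured TCP pose, the force, the opening and the grip force at its end, in the units of the state.
- telemetry.observe(): the state, without advancing time (a new reading comes with each control period).
- camera(name): name is "scene" or "top" or "wrist"; returns a dict with "frame" (420x560x3 uint8, red, green, blue), "depth" (420x560 float32, mm along the optical axis (not along the pixel's ray), 0 where there is no reading), "fx", "fy", "cx", "cy" (pixels), "extrinsics" (4x4, takes a point from camera to world coordinates). Camera axes: x right, y up, looking along -z (the intrinsics and any distortion apply to the point x, -y, -z); pixel columns grow to the right and rows downward; lengths in mm; the calibration is good to about 2 mm. A picture is of the moment at which its call begins.
- job.job_done(): hands the job in; it is judged then, once.
Trained networks look in a picture, given as the dict that the camera call returned (one of the last four; its "shot" number tells which), for a name from the list of things; names that differ only in an ending like _2 or _b are one class to them, and where a whole thing is asked for, a point or a joint stands for the part that bears it (a point fixed in the world has none). Each returns a list of dicts, best first, with "confidence" (0 to 1); they miss things now and then, are a little off and sometimes report something else, mostly with a low value. They report only what shows in the picture. A call takes as long as a camera call.
- find_in(picture, name): "rect" ([left, top, right, bottom] in pixels, round what is visible of it).
- cut_out(picture, name): "mask" (420x560 bool, what is visible of it) and "rect" ([left, top, right, bottom] in pixels, round what is visible of it).
The state is a dict: "time_s": time; "q": joint angles; "qvel": joint speeds; "effort": joint torques, N m; "ee_pos": TCP position; "orientation": TCP orientation; "wrist_force": force on the tool from outside, world axes, zero at the start; "wrist_torque": the same for the moment, N m; "width": opening from 0.0 (shut) to 1.0 (fully open); "grasp_force": force on a finger pad.
Only numpy, scipy, OpenCV 4.12 (cv2) and the standard library are available. Lean on these libraries where they do the work, as an engineer would, in place of code of your own. Each camera call takes 0.05 s, during which the arm holds its last target. There are 200 camera calls.

## Working session

There is one attempt and no reset: what is moved stays moved. The work goes in short steps, Python scripts to look and compute and a tool call to move; the robot and the scene stay as the last step left them, time stands still between calls to the robot, and variables do not carry over. Pictures are saved under pics/ and viewed, at most 14 in all, crops included, and the job is handed in when it is done.

Besides the shell and the picture viewer there is one more tool, called after ">>>" as name(argument=value, ...), one argument or row to a line, values as JSON. send_rows: Moves the arm, as the interface text tells. Its arguments: {"type":"object","properties":{"deltas":{"type":"array"},"newtons":{"type":"number"}},"required":["deltas"]}

```bash
ls; mkdir -p pics
cat > h.py <<'E'
import numpy as np, cv2
from plant import telemetry, camera, job, find_in, cut_out, arm
def pts(p,mask):
    v,u=np.nonzero(mask&(p["depth"]>0)); d=p["depth"][v,u]
    c=np.stack([(u-p["cx"])*d/p["fx"],-(v-p["cy"])*d/p["fy"],-d,np.ones_like(d)])
    return (p["extrinsics"]@c)[:3].T
def save(p,n): cv2.imwrite("pics/"+n,p["frame"][:,:,::-1])
N=["large_jar_mid","medium_jar_mid","small_jar_mid","flat_tin_mid","round_riser","square_riser","empty_jar","oil_bottle"]
def look(p,names=N):
    for n in names:
        for r in cut_out(p,n)[:3]:
            w=pts(p,r["mask"])
            if len(w)<20: print(n,"few",r["rect"],r["confidence"]);continue
            zt=np.percentile(w[:,2],97); t=w[w[:,2]>zt-5]
            (cx,cy),rad=cv2.minEnclosingCircle(t[:,:2].astype(np.float32))
            lo,hi=np.percentile(t,2,0),np.percentile(t,98,0)
            print(n,round(r["confidence"],2),np.round(r["rect"]).astype(int),"ztop %.0f mid"%zt,np.round((lo+hi)[:2]/2,1),"circ %.1f %.1f r%.1f"%(cx,cy,rad),"ext",np.round((hi-lo)[:2]))
E
python3 - <<'E'
from h import *
s=telemetry.observe();print(s)
for c in("top","scene"):
    p=camera(c);save(p,c+"0.png");print(c,p["extrinsics"].round(2).tolist(),p["fx"]);look(p)
E
```

```text
pics
{'time_s': 0.0, 'q': array([ 1.2457945 ,  0.69002053, -0.19455205,  1.56638439,  0.15726898,
        0.90248514, -0.21505606]), 'qvel': array([ 0.00108105,  0.00056785, -0.00095203,  0.00221231,  0.00067035,
        0.00062336,  0.00034155]), 'effort': array([ 9.68149434e-04, -5.39610744e+01, -1.26574270e+00, -1.58542371e+01,
        9.26785026e-03,  9.56070871e-03, -1.54497918e-06]), 'ee_pos': array([ 219.2136259 , -584.57705629,  230.45144971]), 'orientation': array([ 9.83937521e-01,  1.78510630e-01, -2.12501734e-04, -9.29424262e-04]), 'wrist_force': array([ 0.3175642 , -1.24595948,  0.04016095]), 'wrist_torque': array([ 0.02046827,  0.05273458, -0.00551642]), 'grasp_force': 0.0, 'width': 0.9984700504758328}
top [[-0.01, 1.0, -0.07, 471.58], [-1.0, -0.01, 0.01, -29.25], [0.01, 0.07, 1.0, 1224.89], [0.0, 0.0, 0.0, 1.0]] 471.71842659544484
large_jar_mid 0.74 [252 165 277 194] ztop 75 mid [625.8  11.1] circ 625.4 11.2 r30.8 ext [54. 56.]
medium_jar_mid 0.88 [298 230 320 255] ztop 61 mid [ 467.2 -103. ] circ 466.4 -102.3 r24.5 ext [42. 44.]
small_jar_mid 0.8 [339 177 359 194] ztop
[... 786 characters left out ...]
836
large_jar_mid 0.77 [271 219 311 271] ztop 72 mid [631.1   8. ] circ 631.0 9.2 r31.6 ext [56. 54.]
medium_jar_mid 0.67 [216 170 247 208] ztop 58 mid [ 473.  -105.4] circ 472.1 -106.7 r25.9 ext [45. 44.]
small_jar_mid 0.89 [163 231 187 267] ztop 44 mid [ 626.8 -209.6] circ 626.4 -210.4 r20.5 ext [36. 33.]
flat_tin_mid 0.7 [314 175 344 206] ztop 34 mid [468.8 105.3] circ 468.6 104.4 r31.5 ext [55. 54.]
round_riser 0.89 [356 230 415 276] ztop 21 mid [641.6 191.4] circ 640.5 191.6 r56.3 ext [99. 98.]
empty_jar 0.81 [392 153 425 196] ztop 74 mid [458.  273.3] circ 457.7 273.3 r33.1 ext [61. 59.]
oil_bottle 0.8 [ 75 197 118 266] ztop 149 mid [ 614.3 -351.8] circ 614.0 -351.2 r14.8 ext [26. 25.]
```

View pics/top0.png

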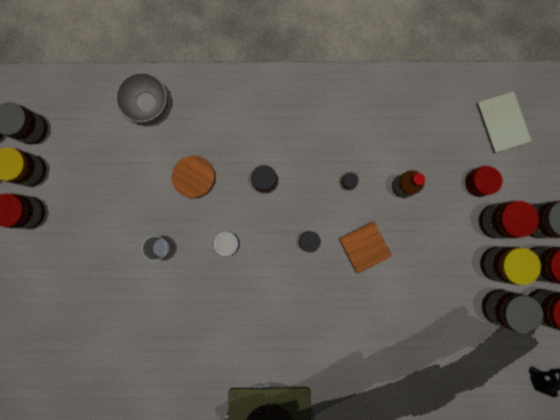

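View pics/scene0.png

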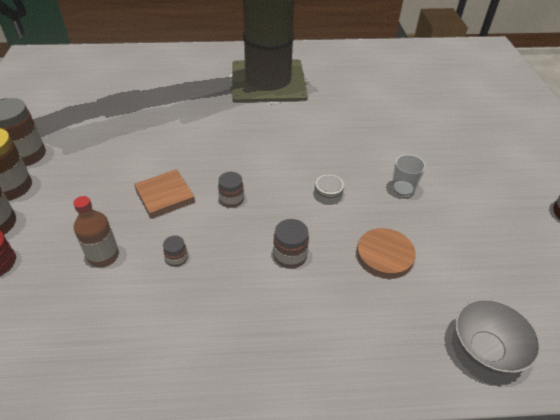

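The networks' finds match both pictures: round riser at (193,177), large jar at (264,179), medium jar at (309,241), small jar at (349,181), tin at (226,244), square riser at (366,247). I'll move over the goods and look with the wrist camera.

>>> send_rows(
  deltas=[
    [0.085,[0.025,0.04,0.01],0],
    [0.085,[0.025,0.04,0.01],0],
    [0.085,[0.025,0.04,0.01],0],
    [0.085,[0.025,0.04,0.01],0],
    [0.085,[0.025,0.04,0.01],0],
  ],
  newtons=30,
)

```text
time_s: 1.4
ee_pos: [345.3, -383.6, 281.9]
orientation: [0.984, 0.178, 0.0, 0.0]
wrist_force: [1.6, 0.4, -0.3]
width: 0.999
grasp_force: 0.0
```

>>> send_rows(
  deltas=[
    [0.085,[0.025,0.04,0.01],0],
    [0.085,[0.025,0.04,0.01],0],
    [0.085,[0.025,0.04,0.01],0],
    [0.085,[0.025,0.04,0.01],0],
    [0.085,[0.025,0.04,0.01],0],
  ],
)

```text
time_s: 1.9
ee_pos: [470.3, -183.5, 332.0]
orientation: [0.984, 0.178, 0.0, 0.0]
wrist_force: [2.0, -0.5, -0.5]
width: 0.994
grasp_force: 0.0
```

>>> send_rows(
  deltas=[
    [0.085,[0.025,0.04,0],0],
    [0.085,[0.025,0.04,0],0],
    [0.085,[0.02,0.04,0],0],
    [0.085,[0.02,0.04,0],0],
    [0.085,[0,0,0],0],
  ],
)

```text
time_s: 2.4
ee_pos: [561.8, -16.3, 331.4]
orientation: [0.983, 0.184, 0.002, -0.003]
wrist_force: [-0.0, -0.1, -0.8]
width: 0.996
grasp_force: 0.0
```

Run:
```python
from h import *
s=telemetry.observe();print(s["time_s"],s["ee_pos"],s["q"].round(2),s["orientation"].round(3))
p=camera("wrist");save(p,"w1.png");print(p["extrinsics"].round(2).tolist());look(p)
```

```text
2.4 [561.75601642 -16.31657423 331.41699354] [ 0.1   0.5  -0.24  1.62  0.13  1.04 -1.38] [ 0.983  0.184  0.002 -0.003]
[[0.36, 0.88, 0.3, 637.36], [-0.93, 0.34, 0.11, 12.42], [-0.01, -0.31, 0.95, 475.68], [0.0, 0.0, 0.0, 1.0]]
large_jar_mid 0.75 [252  78 302 137] ztop 75 mid [629.6  10.9] circ 629.6 10.8 r30.8 ext [55. 55.]
medium_jar_mid 0.92 [291 219 333 262] ztop 60 mid [ 471.8 -102.1] circ 471.0 -102.6 r24.8 ext [44. 45.]
medium_jar_mid 0.2 [401 152 443 188] ztop 46 mid [ 625.1 -207.6] circ 625.1 -208.2 r20.1 ext [35. 36.]
small_jar_mid 0.9 [400 152 442 184] ztop 46 mid [ 625.2 -207.6] circ 625.1 -208.2 r20.1 ext [35. 36.]
flat_tin_mid 0.64 [152 171 201 218] ztop 36 mid [467.5 108.1] circ 466.9 108.1 r31.0 ext [55. 55.]
round_riser 0.92 [105   0 196  95] ztop 23 mid [640.1 194. ] circ 640.3 194.4 r55.2 ext [97. 98.]
square_riser 0.65 [356 242 424 307] ztop 22 mid [ 457.4 -243.7] circ 456.7 -244.6 r67.6 ext [110. 108.]
empty_jar 0.98 [  6 137  88 189] ztop 77 mid [458.1 275.9] circ 457.5 276.8 r32.2 ext [60. 60.]
oil_bottle 0.58 [475 193 559 256] ztop 130 mid [ 610.7 -340.3] circ 611.0 -345.1 r11.6 ext [20.  9.]
```

>>> send_rows(
  deltas=[
    [0.085,[0.02,0.01,-0.03],0],
    [0.085,[0.02,0.01,-0.04],0],
    [0.085,[0.02,0.01,-0.03],0],
    [0.085,[0.01,0.006,-0.03],0],
    [0.085,[0,0,0],0],
  ],
)

```text
time_s: 3.35
ee_pos: [627.5, 11.4, 197.0]
orientation: [0.984, 0.179, -0.004, -0.001]
wrist_force: [-0.4, -0.1, -0.3]
width: 0.995
grasp_force: 0.0
```

>>> send_rows(
  deltas=[
    [0.085,[0,0,0],0],
    [0.085,[0,0,0],0],
    [0.085,[0,0,0],0],
    [0.085,[0,0,0],0],
    [0.085,[0,0,0],0],
  ],
)

```text
time_s: 3.85
ee_pos: [629.7, 10.5, 202.2]
orientation: [0.984, 0.178, 0.001, 0.0]
wrist_force: [0.1, -0.3, -0.1]
width: 0.991
grasp_force: 0.0
```

Run:
```python
from h import *
s=telemetry.observe();print(s["time_s"],s["ee_pos"],s["q"].round(2),s["orientation"].round(3))
p=camera("wrist");save(p,"w2.png");look(p,N[:6])
```

```text
3.85 [629.69285861  10.549916   202.24948504] [ 0.02  0.73 -0.21  1.58  0.18  0.85 -1.47] [0.984 0.178 0.001 0.   ]
large_jar_mid 0.95 [244 147 311 230] ztop 74 mid [630.   10.8] circ 629.4 10.7 r31.0 ext [55. 55.]
medium_jar_mid 0.96 [295 306 349 374] ztop 60 mid [ 471.8 -101.9] circ 471.2 -102.6 r25.3 ext [45. 45.]
small_jar_mid 0.59 [434 230 490 283] ztop 46 mid [ 625.4 -207.2] circ 624.8 -207.6 r20.2 ext [36. 36.]
flat_tin_mid 0.9 [120 254 178 309] ztop 36 mid [471.  114.8] circ 532.0 90.2 r98.0 ext [53. 43.]
square_riser 0.56 [373 339 451 402] ztop 22 mid [ 455.5 -243.2] circ 532.3 -169.6 r170.3 ext [ 50. 124.]
```

View pics/w2.png

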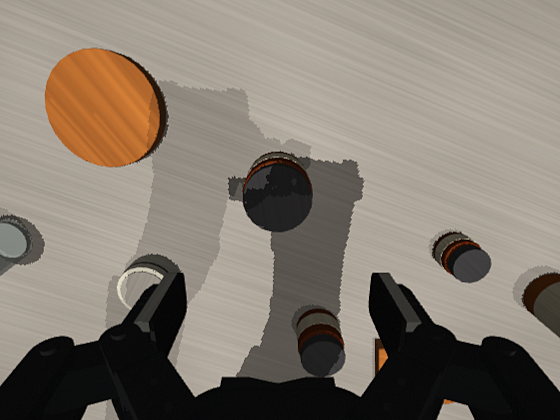

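The wrist view shows the large jar at (278,195), midway between the fingers, with nothing in their path. Next I descend and grip.

>>> send_rows(
  deltas=[
    [0.085,[0,0,-0.04],0],
    [0.085,[0,0,-0.05],0],
    [0.085,[0,0,-0.04],0],
    [0.085,[0,0,-0.03],0],
    [0.085,[0,0,-0.02],0],
  ],
)

```text
time_s: 4.7
ee_pos: [628.0, 10.8, 18.5]
orientation: [0.984, 0.179, -0.002, -0.0]
wrist_force: [-0.2, 0.5, 0.8]
width: 0.996
grasp_force: 0.0
```

>>> send_rows(
  deltas=[
    [0.085,[0,0,-0.008],0],
    [0.085,[0,0,0],0],
    [0.04,[0,0,0],0],
    [0.04,[0,0,0],0],
    [0.04,[0,0,0],0],
  ],
)

```text
time_s: 5.2
ee_pos: [630.7, 10.9, 14.9]
orientation: [0.984, 0.178, 0.001, 0.0]
wrist_force: [-0.4, -0.4, 5.3]
width: 0.765
grasp_force: 34.5
```

>>> send_rows(
  deltas=[
    [0.04,[0,0,0],0],
    [0.04,[0,0,0],0],
    [0.04,[0,0,0],0],
    [0.04,[0,0,0.005],0],
    [0.04,[0,0,0.01],0],
  ],
)

```text
time_s: 5.7
ee_pos: [628.2, 10.6, 27.9]
orientation: [0.984, 0.178, -0.001, -0.0]
wrist_force: [-1.0, 0.2, -2.9]
width: 0.764
grasp_force: 34.3
```

>>> send_rows(
  deltas=[
    [0.04,[0,0,0.02],0],
    [0.04,[0,0.02,0.02],0],
    [0.04,[0.002,0.03,0.02],0],
    [0.04,[0.002,0.04,0.01],0],
    [0.04,[0.002,0.04,0],0],
  ],
)

```text
time_s: 6.2
ee_pos: [636.7, 141.7, 100.8]
orientation: [0.984, 0.178, 0.002, -0.0]
wrist_force: [0.9, 0.3, -4.6]
width: 0.761
grasp_force: 34.6
```

>>> send_rows(
  deltas=[
    [0.04,[0.002,0.03,0],0],
    [0.04,[0.002,0.02,0],0],
    [0.04,[0,0.004,0],0],
    [0.04,[0,0,0],0],
    [0.04,[0,0,0],0],
  ],
)

```text
time_s: 6.7
ee_pos: [639.7, 191.2, 98.0]
orientation: [0.984, 0.177, -0.001, 0.002]
wrist_force: [-0.2, 0.2, -3.6]
width: 0.765
grasp_force: 34.7
```

Run:
```python
from h import *
s=telemetry.observe();print(s["time_s"],s["ee_pos"],s["q"].round(2),s["orientation"].round(3),s["width"],s["wrist_force"])
p=camera("wrist");save(p,"w3.png");look(p,["large_jar_mid","round_riser"])
p=camera("top");look(p,["large_jar_mid","round_riser"])
p=camera("scene");look(p,["large_jar_mid","round_riser"])
```

```text
6.7 [639.69875075 191.15292743  98.03646728] [-0.29  0.91 -0.14  1.53  0.17  0.72 -1.72] [ 0.984  0.177 -0.001  0.002] 0.7654313881822927 [-0.20848572  0.16794296 -3.64798205]
large_jar_mid 0.64 [188 203 366 388] ztop 157 mid [648.4 193.6] circ 644.2 193.1 r29.0 ext [40. 51.]
round_riser 0.85 [199 138 352 257] ztop 22 mid [650.6 195.6] circ 639.6 194.5 r55.0 ext [81. 99.]
large_jar_mid 0.64 [186 169 202 186] ztop 157 mid [619.5 171. ] circ 620.5 169.9 r13.9 ext [20. 19.]
round_riser 0.85 [192 166 213 200] ztop 23 mid [622.  166.5] circ 599.3 125.2 r69.9 ext [74. 49.]
round_riser 0.45 [188 170 204 186] ztop 157 mid [619.5 170.9] circ 620.5 169.9 r13.9 ext [20. 19.]
large_jar_mid 0.82 [374 193 420 242] ztop 155 mid [651.3 194.6] circ 644.0 191.5 r30.2 ext [37. 49.]
round_riser 0.75 [355 226 414 278] ztop 21 mid [645.5 191.7] circ 642.0 191.5 r56.2 ext [93. 98.]
round_riser 0.71 [215 170 245 209] ztop 58 mid [ 473.  -105.4] circ 471.9 -105.3 r25.4 ext [44. 44.]
```

View pics/w3.png

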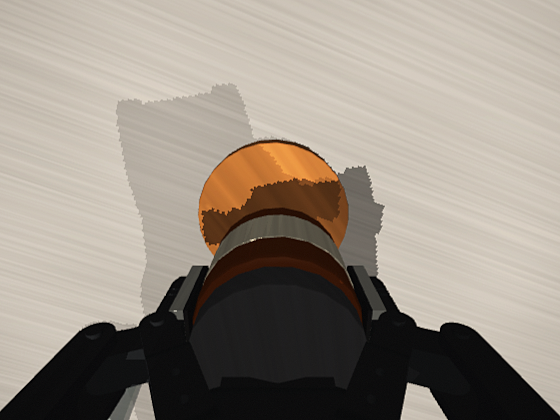

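The jar hangs upright and centred over the riser at (274,200), so I lower it and release.

>>> send_rows(
  deltas=[
    [0.04,[0,0,-0.02],0],
    [0.04,[0,0,-0.02],0],
    [0.04,[0,0,-0.01],0],
    [0.04,[0,0,-0.005],0],
    [0.04,[0,0,-0.004],0],
  ],
)

```text
time_s: 7.65
ee_pos: [639.8, 195.0, 39.3]
orientation: [0.984, 0.178, 0.0, -0.0]
wrist_force: [-0.7, 0.9, -3.6]
width: 0.766
grasp_force: 34.7
```

>>> send_rows(
  deltas=[
    [0.04,[0,0,-0.003],0],
    [0.04,[0,0,-0.002],0],
    [0.04,[0,0,-0.001],0],
    [0.04,[0,0,0],0],
    [0.04,[0,0,0],0],
  ],
)

```text
time_s: 8.15
ee_pos: [639.9, 195.0, 34.9]
orientation: [0.984, 0.178, 0.001, -0.0]
wrist_force: [-2.7, -0.7, 6.9]
width: 0.766
grasp_force: 35.2
```

>>> send_rows(
  deltas=[
    [0.085,[0,0,0],0],
    [0.085,[0,0,0],0],
    [0.085,[0,0,0],0],
    [0.085,[0,0,0],0],
    [0.085,[0,0,0],0],
  ],
)

```text
time_s: 8.65
ee_pos: [639.6, 194.8, 33.2]
orientation: [0.984, 0.178, 0.0, 0.0]
wrist_force: [0.4, 0.3, 0.5]
width: 0.994
grasp_force: 0.0
```

>>> send_rows(
  deltas=[
    [0.085,[0,0,0.02],0],
    [0.085,[0,0,0.04],0],
    [0.085,[0,0,0.04],0],
    [0.085,[0,0,0.05],0],
    [0.085,[0,0,0.03],0],
  ],
)

```text
time_s: 9.15
ee_pos: [641.0, 195.3, 217.4]
orientation: [0.984, 0.178, 0.003, -0.0]
wrist_force: [0.2, -0.0, 0.1]
width: 0.997
grasp_force: 0.0
```

>>> send_rows(
  deltas=[
    [0.085,[-0.021,-0.037,0],0],
    [0.085,[-0.021,-0.037,0],0],
    [0.085,[-0.021,-0.037,0],0],
    [0.085,[-0.021,-0.037,0],0],
    [0.085,[-0.021,-0.037,0],0],
  ],
)

```text
time_s: 9.65
ee_pos: [533.5, 8.4, 213.5]
orientation: [0.984, 0.179, 0.0, 0.0]
wrist_force: [0.4, 0.1, -0.5]
width: 0.997
grasp_force: 0.0
```

>>> send_rows(
  deltas=[
    [0.085,[-0.021,-0.037,0],0],
    [0.085,[-0.021,-0.037,0],0],
    [0.085,[-0.021,-0.038,-0.01],0],
    [0.085,[0,0,0],0],
    [0.085,[0,0,0],0],
  ],
)

```text
time_s: 10.15
ee_pos: [471.1, -103.3, 203.3]
orientation: [0.984, 0.177, -0.0, 0.0]
wrist_force: [-0.4, 0.8, 0.4]
width: 0.999
grasp_force: 0.0
```

>>> send_rows(
  deltas=[
    [0.085,[0,0,0],0],
    [0.085,[0,0,0],0],
    [0.085,[0,0,0],0],
    [0.085,[0,0,0],0],
    [0.085,[0,0,0],0],
  ],
)

```text
time_s: 10.65
ee_pos: [471.7, -101.8, 203.3]
orientation: [0.984, 0.179, 0.0, 0.0]
wrist_force: [-0.1, 0.3, -0.1]
width: 0.996
grasp_force: 0.0
```

Run:
```python
from h import *
s=telemetry.observe();print(s["time_s"],s["ee_pos"],s["q"].round(2),s["orientation"].round(3))
p=camera("wrist");look(p,N[:6])
p=camera("scene");look(p,["large_jar_mid","round_riser"])
p=camera("top");look(p,["large_jar_mid","round_riser"])
```

```text
10.65 [ 471.66211295 -101.81202636  203.33105066] [ 0.25  0.55 -0.2   2.02  0.19  0.59 -1.3 ] [0.984 0.179 0.    0.   ]
medium_jar_mid 0.7 [518 111 559 175] ztop 53 mid [ 597.7 -328.6] circ 598.0 -330.3 r18.1 ext [26. 18.]
small_jar_mid 0.93 [414  45 478  98] ztop 46 mid [ 624.5 -207.6] circ 625.0 -208.5 r20.5 ext [36. 36.]
flat_tin_mid 0.86 [ 33  82 117 152] ztop 36 mid [467.1 107.3] circ 466.7 107.9 r31.3 ext [55. 55.]
square_riser 0.89 [346 192 445 284] ztop 22 mid [ 456.5 -245.5] circ 464.4 -225.2 r93.0 ext [109. 109.]
large_jar_mid 0.67 [369 210 412 264] ztop 92 mid [641.1 191.5] circ 640.4 192.1 r31.8 ext [56. 55.]
round_riser 0.85 [356 228 415 279] ztop 21 mid [645.9 191.8] circ 641.7 191.4 r55.5 ext [ 93. 103.]
large_jar_mid 0.62 [179 159 206 190] ztop 95 mid [635.1 194.6] circ 634.1 194.1 r30.5 ext [56. 53.]
large_jar_mid 0.19 [215 230 236 259] ztop 37 mid [460.9 107.9] circ 462.0 107.2 r30.2 ext [53. 53.]
round_riser 0.85 [168 155 213 199] ztop 42 mid [632.8 192.9] circ 633.4 193.7 r33.0 ext [62. 62.]
```

The large jar is centred on the riser within about 1 mm. Next I grip the medium jar.

>>> send_rows(
  deltas=[
    [0.085,[0,0,-0.04],0],
    [0.085,[0,0,-0.05],0],
    [0.085,[0,0,-0.04],0],
    [0.085,[0,0,-0.03],0],
    [0.085,[0,0,-0.02],0],
  ],
)

```text
time_s: 11.8
ee_pos: [470.8, -101.9, 21.1]
orientation: [0.984, 0.179, -0.001, -0.0]
wrist_force: [-0.3, 0.1, 1.0]
width: 0.995
grasp_force: 0.0
```

>>> send_rows(
  deltas=[
    [0.085,[0,0,-0.011],0],
    [0.085,[0,0,0],0],
    [0.03,[0,0,0],0],
    [0.03,[0,0,0],0],
    [0.03,[0,0,0],0],
  ],
)

```text
time_s: 12.3
ee_pos: [472.3, -102.4, 13.6]
orientation: [0.984, 0.178, 0.001, 0.0]
wrist_force: [-1.1, -0.4, 5.0]
width: 0.624
grasp_force: 31.0
```

>>> send_rows(
  deltas=[
    [0.03,[0,0,0],0],
    [0.03,[0,0,0],0],
    [0.03,[0,0,0],0],
    [0.03,[0,0,0],0],
    [0.03,[0,0,0.01],0],
  ],
)

```text
time_s: 12.8
ee_pos: [471.3, -102.2, 22.6]
orientation: [0.984, 0.179, -0.0, -0.0]
wrist_force: [-0.2, -0.6, -1.8]
width: 0.622
grasp_force: 32.1
```

>>> send_rows(
  deltas=[
    [0.03,[0,0,0.02],0],
    [0.03,[0,0,0.04],0],
    [0.03,[0.01,0.02,0.04],0],
    [0.03,[0.018,0.032,0.03],0],
    [0.03,[0.02,0.035,0.01],0],
  ],
)

```text
time_s: 13.3
ee_pos: [521.0, -15.5, 166.5]
orientation: [0.984, 0.177, 0.003, 0.001]
wrist_force: [1.4, 0.4, -2.4]
width: 0.622
grasp_force: 32.2
```

>>> send_rows(
  deltas=[
    [0.03,[0.02,0.035,0],0],
    [0.03,[0.02,0.035,0],0],
    [0.03,[0.02,0.035,0],0],
    [0.03,[0.02,0.035,0],0],
    [0.03,[0.02,0.035,0],0],
  ],
)

```text
time_s: 13.8
ee_pos: [619.5, 160.9, 163.1]
orientation: [0.984, 0.178, -0.0, 0.0]
wrist_force: [1.4, -0.4, -1.2]
width: 0.617
grasp_force: 32.2
```

>>> send_rows(
  deltas=[
    [0.03,[0.015,0.025,0],0],
    [0.03,[0.005,0.01,0],0],
    [0.03,[0,0,0],0],
    [0.03,[0,0,0],0],
    [0.03,[0,0,0],0],
  ],
)

```text
time_s: 14.3
ee_pos: [638.9, 191.9, 162.4]
orientation: [0.984, 0.177, -0.001, 0.001]
wrist_force: [0.5, -0.1, -0.8]
width: 0.621
grasp_force: 32.2
```

>>> send_rows(
  deltas=[
    [0.03,[0,0,-0.01],0],
    [0.03,[0,0,-0.01],0],
    [0.03,[0,0,0],0],
    [0.03,[0,0,0],0],
    [0.03,[0,0,0],0],
  ],
)

```text
time_s: 14.8
ee_pos: [639.6, 194.8, 142.4]
orientation: [0.984, 0.178, 0.0, -0.0]
wrist_force: [1.0, -0.6, -1.1]
width: 0.62
grasp_force: 32.2
```

Run:
```python
from h import *
s=telemetry.observe();print(s["time_s"],s["ee_pos"],s["q"].round(2),s["orientation"].round(3),s["width"],s["wrist_force"])
p=camera("wrist");save(p,"w4.png");look(p,["medium_jar_mid","large_jar_mid"])
p=camera("scene");cv2.imwrite("pics/s4.png",cv2.resize(p["frame"][120:300,320:480,::-1],None,fx=3,fy=3))
```

```text
14.8 [639.63679663 194.84047734 142.35248882] [-0.3   0.85 -0.13  1.5   0.14  0.8  -1.69] [ 0.984  0.178  0.    -0.   ] 0.6204616007522427 [ 1.02851494 -0.60880226 -1.09110454]
medium_jar_mid 0.61 [210 217 348 381] ztop 189 mid [640.  194.5] circ 637.7 194.2 r25.2 ext [42. 44.]
large_jar_mid 0.8 [227 164 324 245] ztop 94 mid [648.9 196.1] circ 639.1 194.8 r30.7 ext [39. 55.]
```

View pics/s4.png

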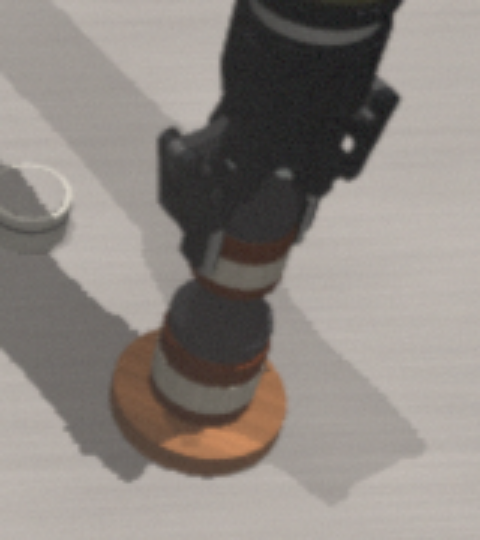

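In the crop, the medium jar (250,260) hangs upright above the large jar (215,340), so I lower it by 38 mm.

>>> send_rows(
  deltas=[
    [0.03,[0,0,-0.01],0],
    [0.03,[0,0,-0.01],0],
    [0.03,[0,0,-0.007],0],
    [0.03,[0,0,-0.004],0],
    [0.03,[0,0,-0.003],0],
  ],
)

```text
time_s: 15.5
ee_pos: [639.2, 194.7, 107.5]
orientation: [0.984, 0.178, -0.0, 0.0]
wrist_force: [0.6, -0.5, -2.2]
width: 0.626
grasp_force: 32.2
```

>>> send_rows(
  deltas=[
    [0.03,[0,0,-0.002],0],
    [0.03,[0,0,-0.001],0],
    [0.03,[0,0,-0.001],0],
    [0.03,[0,0,0],0],
    [0.03,[0,0,0],0],
  ],
)

```text
time_s: 16.0
ee_pos: [639.7, 194.8, 105.7]
orientation: [0.984, 0.178, 0.0, 0.0]
wrist_force: [-1.4, -0.7, 5.9]
width: 0.624
grasp_force: 33.0
```

>>> send_rows(
  deltas=[
    [0.07,[0,0,0],0],
    [0.085,[0,0,0],0],
    [0.085,[0,0,0],0],
    [0.085,[0,0,0],0],
    [0.085,[0,0,0],0],
  ],
)

```text
time_s: 16.5
ee_pos: [639.5, 194.8, 104.2]
orientation: [0.984, 0.178, -0.0, 0.0]
wrist_force: [0.3, -0.2, -0.8]
width: 0.998
grasp_force: 0.0
```

>>> send_rows(
  deltas=[
    [0.085,[0,0,0.02],0],
    [0.085,[0,0,0.04],0],
    [0.085,[0,0,0.04],0],
    [0.085,[0,0,0.03],0],
    [0.085,[0,0,0.01],0],
  ],
)

```text
time_s: 17.0
ee_pos: [641.5, 195.5, 248.3]
orientation: [0.984, 0.178, 0.003, -0.001]
wrist_force: [0.2, 0.7, 0.4]
width: 0.994
grasp_force: 0.0
```

>>> send_rows(
  deltas=[
    [0.085,[-0.002,-0.044,0],0],
    [0.085,[-0.002,-0.044,0],0],
    [0.085,[-0.002,-0.044,0],0],
    [0.085,[-0.002,-0.044,0],0],
    [0.085,[-0.002,-0.044,0],0],
  ],
)

```text
time_s: 17.5
ee_pos: [628.6, -27.0, 243.3]
orientation: [0.984, 0.179, -0.001, -0.0]
wrist_force: [0.7, 0.2, 0.2]
width: 1.0
grasp_force: 0.0
```

>>> send_rows(
  deltas=[
    [0.085,[-0.002,-0.044,-0.02],0],
    [0.085,[-0.001,-0.044,-0.02],0],
    [0.085,[-0.001,-0.044,-0.01],0],
    [0.085,[-0.0005,-0.04,0],0],
    [0.085,[0,-0.0106,0],0],
  ],
)

```text
time_s: 18.0
ee_pos: [622.5, -215.5, 192.5]
orientation: [0.985, 0.174, -0.002, 0.002]
wrist_force: [0.2, -0.8, 0.1]
width: 0.995
grasp_force: 0.0
```

>>> send_rows(
  deltas=[
    [0.085,[0,0,0],0],
    [0.085,[0,0,0],0],
    [0.085,[0,0,0],0],
    [0.085,[0,0,0],0],
    [0.085,[0,0,0],0],
  ],
)

```text
time_s: 18.5
ee_pos: [625.3, -206.3, 194.5]
orientation: [0.984, 0.179, 0.0, -0.0]
wrist_force: [0.3, 0.1, 0.7]
width: 0.994
grasp_force: 0.0
```

Run:
```python
from h import *
s=telemetry.observe();print(s["time_s"],s["ee_pos"],s["q"].round(2),s["orientation"].round(3))
p=camera("wrist");look(p,["small_jar_mid","square_riser","oil_bottle"])
p=camera("top");look(p,["large_jar_mid","medium_jar_mid","round_riser"])
p=camera("scene");look(p,["large_jar_mid","medium_jar_mid"])
```

```text
18.5 [ 625.33038616 -206.31474037  194.49258747] [ 0.34  0.78 -0.18  1.49  0.16  0.89 -1.1 ] [ 0.984  0.179  0.    -0.   ]
small_jar_mid 0.61 [366 215 484 335] ztop 151 mid [ 626.  -308.8] circ 630.4 -304.9 r61.4 ext [ 49. 105.]
small_jar_mid 0.58 [256 161 302 213] ztop 46 mid [ 625.5 -208.2] circ 625.2 -208.3 r19.8 ext [36. 35.]
square_riser 0.77 [211 282 305 363] ztop 22 mid [ 457.6 -246.1] circ 457.0 -246.9 r67.8 ext [108. 107.]
oil_bottle 0.86 [367 215 484 342] ztop 151 mid [ 614.  -348.8] circ 631.1 -305.4 r61.9 ext [24. 26.]
large_jar_mid 0.74 [181 161 205 191] ztop 98 mid [628.  187.1] circ 629.5 191.2 r28.2 ext [45. 44.]
medium_jar_mid 0.95 [172 157 197 187] ztop 152 mid [633.6 193.6] circ 633.6 194.0 r24.9 ext [44. 43.]
round_riser 0.75 [168 156 211 197] ztop 23 mid [634.2 191.8] circ 634.8 193.3 r53.8 ext [99. 96.]
large_jar_mid 0.86 [368 216 412 263] ztop 92 mid [649.6 190.7] circ 642.6 191.3 r30.5 ext [42. 57.]
```

>>> send_rows(
  deltas=[
    [0.085,[0,0,-0.04],0],
    [0.085,[0,0,-0.05],0],
    [0.085,[0,0,-0.04],0],
    [0.085,[0,0,-0.03],0],
    [0.085,[0,0,-0.02],0],
  ],
)

```text
time_s: 19.55
ee_pos: [623.5, -207.4, 11.5]
orientation: [0.984, 0.178, -0.002, -0.001]
wrist_force: [-1.2, -0.3, -0.7]
width: 0.996
grasp_force: 0.0
```

>>> send_rows(
  deltas=[
    [0.085,[0,0,-0.008],0],
    [0.085,[0,0,0],0],
    [0.03,[0,0,0],0],
    [0.02,[0,0,0],0],
    [0.02,[0,0,0],0],
  ],
)

```text
time_s: 20.05
ee_pos: [625.9, -208.1, 7.7]
orientation: [0.984, 0.178, 0.001, 0.001]
wrist_force: [0.5, -1.0, 7.1]
width: 0.51
grasp_force: 8.1
```

>>> send_rows(
  deltas=[
    [0.02,[0,0,0],0],
    [0.02,[0,0,0],0],
    [0.02,[0,0,0],0],
    [0.02,[0,0,0],0],
    [0.02,[0,0,0.01],0],
  ],
)

```text
time_s: 20.55
ee_pos: [624.2, -207.7, 16.1]
orientation: [0.984, 0.178, -0.001, -0.0]
wrist_force: [-1.0, 0.0, -0.7]
width: 0.499
grasp_force: 30.9
```

>>> send_rows(
  deltas=[
    [0.02,[0,0,0.02],0],
    [0.02,[0,0,0.04],0],
    [0.02,[0,0.01,0.045],0],
    [0.02,[0.002,0.02,0.045],0],
    [0.02,[0.002,0.03,0.035],0],
  ],
)

```text
time_s: 21.05
ee_pos: [629.3, -150.0, 204.7]
orientation: [0.984, 0.176, 0.001, 0.001]
wrist_force: [1.3, -0.8, -0.1]
width: 0.503
grasp_force: 30.9
```

>>> send_rows(
  deltas=[
    [0.02,[0.002,0.042,0.015],0],
    [0.02,[0.002,0.044,0],0],
    [0.02,[0.002,0.044,0],0],
    [0.02,[0.002,0.044,0],0],
    [0.02,[0.002,0.044,0],0],
  ],
)

```text
time_s: 21.55
ee_pos: [638.6, 71.9, 217.0]
orientation: [0.984, 0.178, 0.0, 0.0]
wrist_force: [0.5, 0.1, -0.1]
width: 0.506
grasp_force: 30.9
```

>>> send_rows(
  deltas=[
    [0.02,[0,0.044,0],0],
    [0.02,[0,0.04,0],0],
    [0.02,[0,0.025,0],0],
    [0.02,[0,0.01,0],0],
    [0.02,[0,0.005,0],0],
  ],
)

```text
time_s: 22.05
ee_pos: [638.7, 194.6, 216.5]
orientation: [0.984, 0.179, -0.0, 0.0]
wrist_force: [-0.0, -0.8, -1.7]
width: 0.503
grasp_force: 30.9
```

>>> send_rows(
  deltas=[
    [0.02,[0,0,0],0],
    [0.02,[0,0,-0.01],0],
    [0.02,[0,0,-0.01],0],
    [0.02,[0,0,0],0],
    [0.02,[0,0,0],0],
  ],
)

```text
time_s: 22.55
ee_pos: [638.8, 193.2, 195.6]
orientation: [0.984, 0.178, -0.001, 0.0]
wrist_force: [0.1, -0.7, -0.5]
width: 0.509
grasp_force: 30.9
```

Run:
```python
from h import *
s=telemetry.observe();print(s["time_s"],s["ee_pos"],s["q"].round(2),s["orientation"].round(3),s["width"],s["wrist_force"])
p=camera("wrist");look(p,["small_jar_mid","medium_jar_mid"])
p=camera("scene");cv2.imwrite("pics/s5.png",cv2.resize(p["frame"][100:300,320:480,::-1],None,fx=3,fy=3))
```

```text
22.55 [638.75455316 193.24627054 195.56285627] [-0.3   0.79 -0.13  1.46  0.12  0.9  -1.67] [ 0.984  0.178 -0.001  0.   ] 0.5094582305819271 [ 0.11541708 -0.66829758 -0.54080847]
small_jar_mid 0.7 [230 230 327 360] ztop 234 mid [638.6 193.4] circ 637.7 192.8 r20.5 ext [36. 35.]
medium_jar_mid 0.9 [235 176 324 250] ztop 152 mid [644.5 195.3] circ 637.8 194.3 r24.9 ext [33. 44.]
```

View pics/s5.png

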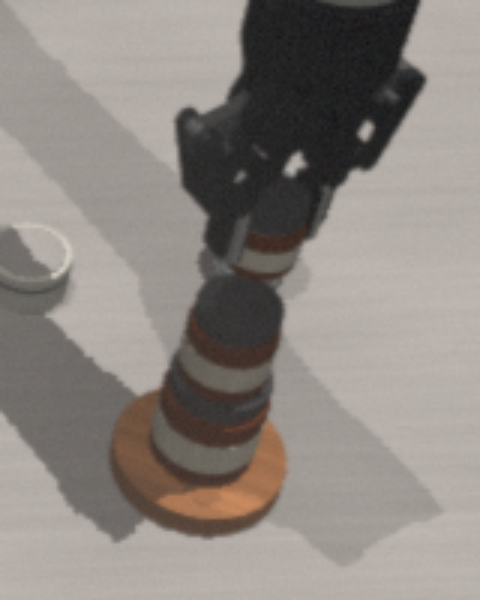

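In the crop, the small jar (270,240) hangs upright over the standing pair at (235,310). I lower it by 40 mm.

>>> send_rows(
  deltas=[
    [0.02,[0,0,-0.01],0],
    [0.02,[0,0,-0.01],0],
    [0.02,[0,0,-0.008],0],
    [0.02,[0,0,-0.004],0],
    [0.02,[0,0,-0.003],0],
  ],
)

```text
time_s: 23.25
ee_pos: [638.7, 194.1, 160.5]
orientation: [0.984, 0.178, -0.0, 0.0]
wrist_force: [0.1, 0.2, -0.7]
width: 0.498
grasp_force: 30.9
```

>>> send_rows(
  deltas=[
    [0.02,[0,0,-0.002],0],
    [0.02,[0,0,-0.002],0],
    [0.02,[0,0,-0.001],0],
    [0.02,[0,0,0],0],
    [0.02,[0,0,0],0],
  ],
)

```text
time_s: 23.75
ee_pos: [639.4, 194.4, 157.9]
orientation: [0.984, 0.178, 0.001, -0.0]
wrist_force: [-1.4, -0.3, 5.8]
width: 0.502
grasp_force: 31.6
```

>>> send_rows(
  deltas=[
    [0.06,[0,0,0],0],
    [0.07,[0,0,0],0],
    [0.085,[0,0,0],0],
    [0.085,[0,0,0],0],
    [0.085,[0,0,0],0],
  ],
)

```text
time_s: 24.25
ee_pos: [639.0, 194.2, 156.2]
orientation: [0.984, 0.178, -0.0, 0.0]
wrist_force: [-0.6, 0.2, 1.0]
width: 0.994
grasp_force: 0.0
```

>>> send_rows(
  deltas=[
    [0.085,[0,0,0.02],0],
    [0.085,[0,0,0.04],0],
    [0.085,[0,0,0.04],0],
    [0.085,[0,0,0.02],0],
    [0.085,[0,0,0],0],
  ],
)

```text
time_s: 24.75
ee_pos: [641.1, 195.0, 280.4]
orientation: [0.984, 0.178, 0.004, -0.001]
wrist_force: [0.7, 0.1, 0.4]
width: 0.991
grasp_force: 0.0
```

>>> send_rows(
  deltas=[
    [0.085,[-0.04,-0.02,0],0],
    [0.085,[-0.04,-0.02,0],0],
    [0.085,[-0.04,-0.02,-0.02],0],
    [0.085,[-0.03,-0.016,-0.03],0],
    [0.085,[-0.022,-0.01,-0.03],0],
  ],
)

```text
time_s: 25.25
ee_pos: [464.1, 106.3, 195.5]
orientation: [0.984, 0.178, -0.001, 0.0]
wrist_force: [0.4, -0.1, -1.4]
width: 0.998
grasp_force: 0.0
```

>>> send_rows(
  deltas=[
    [0.085,[0,0,0],0],
    [0.085,[0,0,0],0],
    [0.085,[0,0,0],0],
    [0.085,[0,0,0],0],
    [0.085,[0,0,0],0],
  ],
)

```text
time_s: 25.75
ee_pos: [468.1, 108.8, 196.8]
orientation: [0.984, 0.179, 0.001, -0.0]
wrist_force: [-1.3, 0.3, -0.1]
width: 0.998
grasp_force: 0.0
```

Run:
```python
from h import *
s=telemetry.observe();print(s["time_s"],s["ee_pos"],s["q"].round(2),s["orientation"].round(3))
p=camera("wrist");look(p,["flat_tin_mid"]);save(p,"w6.png")
p=camera("top");look(p,["medium_jar_mid","small_jar_mid","round_riser"])
```

```text
25.75 [468.10060391 108.75365874 196.77893151] [-0.24  0.56 -0.14  2.03  0.14  0.56 -1.68] [ 0.984  0.179  0.001 -0.   ]
flat_tin_mid 0.73 [248 157 309 222] ztop 36 mid [467.1 108.5] circ 466.5 108.3 r30.7 ext [55. 55.]
medium_jar_mid 0.71 [180 160 196 186] ztop 152 mid [628.  185.8] circ 629.5 189.2 r23.2 ext [37. 32.]
small_jar_mid 0.66 [170 157 191 183] ztop 196 mid [634.1 194.4] circ 634.8 193.4 r20.1 ext [33. 35.]
round_riser 0.59 [170 157 214 200] ztop 24 mid [634.1 193.1] circ 634.7 193.6 r54.5 ext [99. 98.]
```

View pics/w6.png

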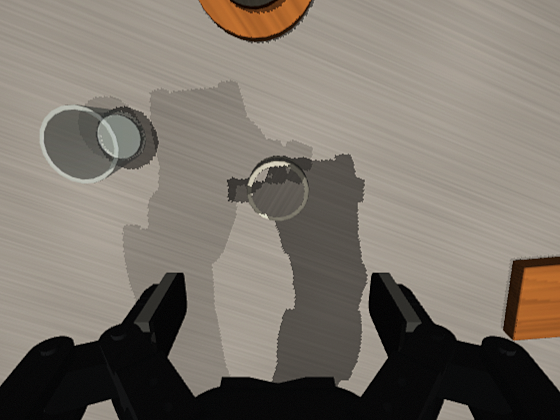

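The tower stands. The tin at (278,190) is centred ahead of the open fingers, so I descend and grip it.

>>> send_rows(
  deltas=[
    [0.085,[0,0,-0.04],0],
    [0.085,[0,0,-0.05],0],
    [0.085,[0,0,-0.04],0],
    [0.085,[0,0,-0.03],0],
    [0.085,[0,0,-0.02],0],
  ],
)

```text
time_s: 26.55
ee_pos: [466.3, 108.1, 14.1]
orientation: [0.984, 0.179, -0.001, 0.0]
wrist_force: [0.2, -0.7, -0.2]
width: 0.998
grasp_force: 0.0
```

>>> send_rows(
  deltas=[
    [0.085,[0,0,-0.012],0],
    [0.085,[0,0,0],0],
    [0.04,[0,0,0],0],
    [0.04,[0,0,0],0],
    [0.04,[0,0,0],0],
  ],
)

```text
time_s: 27.05
ee_pos: [467.7, 108.4, 5.5]
orientation: [0.984, 0.178, 0.001, -0.0]
wrist_force: [-0.5, 0.4, 3.9]
width: 0.71
grasp_force: 33.2
```

>>> send_rows(
  deltas=[
    [0.04,[0,0,0],0],
    [0.04,[0,0,0],0],
    [0.04,[0,0,0],0],
    [0.04,[0,0,0],0],
    [0.04,[0,0,0.01],0],
  ],
)

```text
time_s: 27.55
ee_pos: [466.8, 108.2, 14.5]
orientation: [0.984, 0.178, -0.0, 0.0]
wrist_force: [-0.3, 0.4, -1.5]
width: 0.715
grasp_force: 33.3
```

Run:
```python
from h import *
for c in("top","scene"):
    p=camera(c)
    for r in cut_out(p,"square_riser")[:1]:
        w=pts(p,r["mask"]); zt=np.median(w[:,2]); t=w[abs(w[:,2]-zt)<4]
        print(c,r["confidence"],zt,cv2.minAreaRect(t[:,:2].astype(np.float32)),t.mean(0),np.median(t,0))
```

```text
top 0.68 19.233779565662644 ((451.46661376953125, -247.18701171875), (99.92434692382812, 100.18013763427734), 26.24879264831543) [ 451.11721117 -246.31542224   19.252258  ] [ 452.015292   -246.184519     19.25728465]
scene 0.77 18.15622838671493 ((455.9458923339844, -249.79722595214844), (105.03097534179688, 100.3116455078125), 26.249588012695312) [ 459.94170654 -249.15490919   18.50391714] [ 460.93303219 -249.28453951   18.53194154]
```

>>> send_rows(
  deltas=[
    [0.04,[0,0,0.02],0],
    [0.04,[0,-0.01,0.03],0],
    [0.04,[-0.002,-0.025,0.02],0],
    [0.04,[-0.002,-0.035,0],0],
    [0.04,[-0.002,-0.042,0],0],
  ],
)

```text
time_s: 28.25
ee_pos: [461.6, -3.5, 85.0]
orientation: [0.984, 0.18, 0.001, -0.0]
wrist_force: [-0.4, -1.1, -2.2]
width: 0.718
grasp_force: 33.8
```

>>> send_rows(
  deltas=[
    [0.04,[-0.002,-0.042,0],0],
    [0.04,[-0.002,-0.042,0],0],
    [0.04,[-0.0005,-0.042,0],0],
    [0.04,[0,-0.042,0],0],
    [0.04,[0,-0.035,0],0],
  ],
)

```text
time_s: 28.75
ee_pos: [455.6, -209.6, 84.1]
orientation: [0.984, 0.177, -0.0, 0.0]
wrist_force: [-0.5, 0.3, -1.5]
width: 0.712
grasp_force: 33.8
```

>>> send_rows(
  deltas=[
    [0.04,[0,-0.025,0],0],
    [0.04,[0,-0.01,0],0],
    [0.04,[0,-0.0045,0],0],
    [0.04,[0,0,0],0],
    [0.04,[0,0,0],0],
  ],
)

```text
time_s: 29.25
ee_pos: [456.8, -244.2, 84.3]
orientation: [0.984, 0.18, 0.0, -0.001]
wrist_force: [0.0, 0.0, -1.1]
width: 0.715
grasp_force: 33.8
```

>>> send_rows(
  deltas=[
    [0.04,[0,0,-0.01],0],
    [0.04,[0,0,0],0],
    [0.04,[0,0,0],0],
    [0.04,[0,0,0],0],
    [0.04,[0,0,0],0],
  ],
)

```text
time_s: 29.75
ee_pos: [456.6, -246.3, 74.4]
orientation: [0.984, 0.179, 0.0, 0.0]
wrist_force: [0.4, -0.4, -2.2]
width: 0.714
grasp_force: 33.8
```

Run:
```python
from h import *
s=telemetry.observe();print(s["time_s"],s["ee_pos"],s["q"].round(2),s["orientation"].round(3),s["width"])
p=camera("wrist");save(p,"w7.png");look(p,["flat_tin_mid","square_riser"])
```

```text
29.75 [ 456.57948035 -246.26808081   74.39502531] [ 0.53  0.81 -0.21  2.    0.43  0.37 -1.23] [0.984 0.179 0.    0.   ] 0.7140592440681012
flat_tin_mid 0.7 [205 216 352 367] ztop 105 mid [ 456.4 -246.2] circ 454.9 -246.7 r31.5 ext [55. 54.]
flat_tin_mid 0.52 [191 148 357 264] ztop 22 mid [ 472.9 -241.6] circ 465.5 -242.1 r61.4 ext [ 81. 104.]
square_riser 0.86 [192 147 356 267] ztop 22 mid [ 473.3 -241.8] circ 464.8 -242.5 r62.0 ext [ 80. 104.]
```

View pics/w7.png

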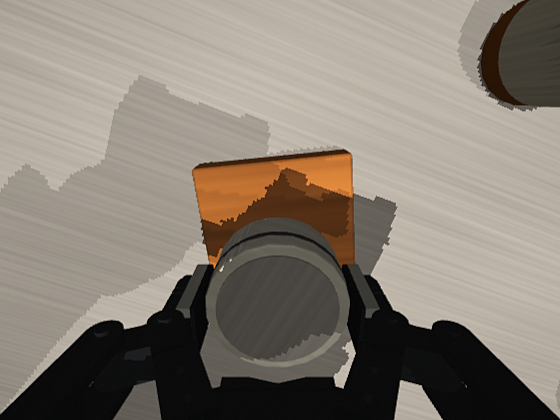

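The tin at (278,305) hangs upright and centred over the square riser, so I lower it, release and retreat.

>>> send_rows(
  deltas=[
    [0.04,[0,0,-0.015],0],
    [0.04,[0,0,-0.015],0],
    [0.04,[0,0,-0.008],0],
    [0.04,[0,0,-0.004],0],
    [0.04,[0,0,-0.003],0],
  ],
)

```text
time_s: 30.4
ee_pos: [456.6, -246.4, 29.2]
orientation: [0.984, 0.178, 0.0, 0.0]
wrist_force: [-0.1, 0.8, -0.9]
width: 0.714
grasp_force: 33.8
```

>>> send_rows(
  deltas=[
    [0.04,[0,0,-0.002],0],
    [0.04,[0,0,-0.002],0],
    [0.04,[0,0,-0.001],0],
    [0.04,[0,0,0],0],
    [0.04,[0,0,0],0],
  ],
)

```text
time_s: 30.9
ee_pos: [456.8, -246.5, 25.5]
orientation: [0.984, 0.178, 0.0, 0.001]
wrist_force: [-0.6, 0.0, 8.2]
width: 0.715
grasp_force: 34.7
```

>>> send_rows(
  deltas=[
    [0.085,[0,0,0],0],
    [0.085,[0,0,0],0],
    [0.085,[0,0,0],0],
    [0.085,[0,0,0],0],
    [0.085,[0,0,0],0],
  ],
)

```text
time_s: 31.4
ee_pos: [456.5, -246.3, 24.2]
orientation: [0.984, 0.178, -0.0, -0.0]
wrist_force: [-0.4, 0.2, -0.1]
width: 0.997
grasp_force: 0.0
```

>>> send_rows(
  deltas=[
    [0.085,[0,0,0.02],0],
    [0.085,[0,0,0.04],0],
    [0.085,[0,0,0.05],0],
    [0.085,[0,0,0.05],0],
    [0.085,[0,0,0.03],0],
  ],
)

```text
time_s: 31.9
ee_pos: [457.5, -246.6, 217.8]
orientation: [0.984, 0.178, 0.002, 0.001]
wrist_force: [0.4, 0.6, -0.4]
width: 1.0
grasp_force: 0.0
```

>>> send_rows(
  deltas=[
    [0.085,[0,0.04,0.02],0],
    [0.085,[0,0.04,0.02],0],
    [0.085,[0,0.04,0],0],
    [0.085,[0,0,0],0],
    [0.085,[0,0,0],0],
  ],
)

```text
time_s: 32.4
ee_pos: [456.3, -125.7, 254.4]
orientation: [0.984, 0.18, -0.0, 0.0]
wrist_force: [-0.5, -0.6, -0.4]
width: 0.996
grasp_force: 0.0
```

Run:
```python
from h import *
s=telemetry.observe();print(s["time_s"],s["ee_pos"])
p=camera("wrist");look(p,["flat_tin_mid","square_riser"])
p=camera("scene");save(p,"s8.png");look(p)
p=camera("top");look(p)
```

```text
32.4 [ 456.32464613 -125.67015192  254.41426077]
flat_tin_mid 0.62 [347 185 407 242] ztop 56 mid [ 456.1 -245.6] circ 455.5 -246.4 r30.9 ext [55. 54.]
square_riser 0.66 [324 162 416 249] ztop 22 mid [ 456.2 -246.1] circ 455.8 -246.1 r68.9 ext [114. 113.]
large_jar_mid 0.98 [369 220 412 262] ztop 92 mid [653.9 190.7] circ 644.4 190.8 r30.2 ext [33. 57.]
medium_jar_mid 0.76 [377 198 415 231] ztop 149 mid [649.2 189.2] circ 643.6 189.8 r23.9 ext [28. 43.]
small_jar_mid 0.88 [389 174 418 210] ztop 194 mid [640.5 191.5] circ 639.6 191.3 r20.7 ext [36. 36.]
flat_tin_mid 0.69 [146 171 178 200] ztop 55 mid [ 457.9 -248.1] circ 457.2 -249.0 r32.0 ext [55. 53.]
flat_tin_mid 0.37 [393 152 423 182] ztop 76 mid [528.7 242.7] circ 527.9 228.3 r115.9 ext [202. 120.]
round_riser 0.8 [354 231 416 280] ztop 21 mid [648.6 191.2] circ 643.2 191.3 r54.7 ext [ 89. 102.]
square_riser 0.95 [133 174 198 218] ztop 21 mid [ 460.1 -249.3] circ 458.1 -250.0 r68.1 ext [112. 113.]
square_riser 0.65 [357 229 414 278] ztop 21 mid [649.1 191.5] circ 643.3 191.7 r55.0 ext [ 88. 103.]
empty_jar 0.67 [394 153 427 180] ztop 75 mid [526.7 247.9] circ 527.5 237.5 r110.6 ext [194. 112.]
oil_bottle 0.97 [ 72 196 121 266] ztop 149 mid [ 614.6 -350.3] circ 614.7 -350.9 r14.2 ext [26. 23.]
medium_jar_mid 0.69 [176 162 196 186] ztop 151 mid [628.4 188.3] circ 630.3 191.0 r23.6 ext [38. 37.]
medium_jar_mid 0.39 [393 172 426 200] ztop 150 mid [ 609.4 -348.7] circ 608.9 -349.1 r13.7 ext [23. 25.]
small_jar_mid 0.54 [168 159 193 182] ztop 196 mid [635.  193.4] circ 634.9 194.1 r19.8 ext [35. 34.]
round_riser 0.67 [170 158 214 198] ztop 24 mid [633.4 191.8] circ 634.5 193.2 r53.7 ext [102.  95.]
empty_jar 0.81 [143 238 172 259] ztop 76 mid [452.5 276.7] circ 453.1 276.5 r32.1 ext [60. 62.]
oil_bottle 0.61 [392 171 427 201] ztop 150 mid [ 609.4 -348.8] circ 608.9 -349.1 r13.7 ext [23. 25.]
```

View pics/s8.png

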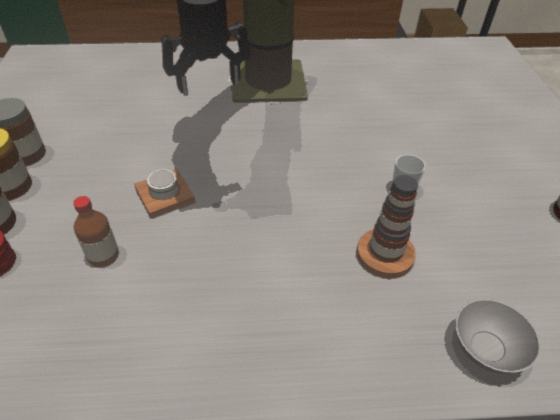

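The tower stands upright on the round riser at (390,230) and the tin sits in the middle of the square riser at (163,185). The empty glass and the oil bottle have not moved, so I hand the job in.

```bash
python3 -c "
from plant import job
print(job.job_done())"
```

```text
the job is handed in; nothing more can be done
None
```

The job is handed in, no verdict returned: the three-jar tower stands on the round riser and the tin on the square riser, both within about 2 mm of centre by camera; the glass and bottle have not moved, and the gripper is open and clear.

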